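# Lay the heavy vial plate against the heater dock and latch it

## Robot

A 7-joint arm with a two-finger parallel gripper is mounted at the origin on the work surface. World frame = base frame: x ahead of the robot, y to its left, z up, the work surface at z = 0. Lengths are in m, angles in rad, forces in N, time in s.
With the tool pointing down it reaches from about 0.4 to 0.85 m from the base axis. Payload 4.5 kg.
Tool frame: the origin (TCP) lies between the finger pads; the fingertips stand 19 mm ahead of it and the grasp point (between the pads) is the TCP (r.tips_ahead is the distance from the TCP to the fingertips, in m); z points along the fingers, y is the line along which they close (so a half turn about z gives the same grasp; the last joint's range is limited). The gripper opens to 88 mm and grips with 3 to 60 N. Pads are 18 mm wide; open, the fingers measure 123 mm over their backs; the gripper's body (75 mm by 187 mm) begins 45 mm behind the grasp point.
Start: joints at [1.303, 0.689, -0.195, 1.565, 0.157, 0.902, -0.215], TCP at [0.186, -0.597, 0.258] pointing down, gripper open.
Joint ranges: [-3.01, 3.01], [-0.46, 2.08], [-1.47, 1.51], [0.13, 2.56], [-1, 4.14], [0.04, 2.09], [-2.66, 2.66]. Speed limits (rad/s): [2.57, 2.57, 3.14, 3.14, 3.14, 3.14, 3.14].

## Interface

Orientations are given as a unit quaternion [x, y, z, w].
In Python, from plant import r, cams, models gives the robot as it stands. The module is installed in compiled form; this text tells all that it offers.
- The arm moves only by the tool jog_arm, never from a script. Its arguments are lists of equal length, an entry for each row: "turn": the turn, a rotation vector about the tool's x, y, z in rad, a list of three; "translation": the shift along the tool's x, y, z in m, a list of three; "grip": the closure, from 0 (fully open) to 1 (shut). In form: {"turn": [[ax, ay, az], ...], "translation": [[tx, ty, tz], ...], "grip": [grip, ...]}. A call has 1 to 20 rows; each row is the pose to reach, as a shift and turn from the pose commanded when the call began, along the tool's axes at that moment; what a row does not reach only later rows make up. A row lasts 1/8 s, in which the tool goes at most 62.5 mm and 10.7 degrees, less where a joint would pass 70% of its speed; a pose out of reach is approached as far as the arm can. A call with a gripper value outside its range is refused whole. The fingers move at their own pace and stop on an object; "force" is the grip in N (left out, the last holds). Time passes only in rows, so rows that repeat a pose let the fingers close. It gives the time, the measured TCP pose, the force, the opening and the grip force at its end, in the units of the state.
- r.get_state(): the state, without advancing time (a new reading comes with each control period).
- cams.snapshot(name): name is "scene" or "top" or "wrist"; returns the picture (420x560x3 uint8, red, green, blue); there is no depth.
- cams.camera_params(name): a dict with "fx", "fy", "cx", "cy" (pixels), "eye" and "orientation" of the camera in the world. Camera axes: x right, y up, looking along -z (the intrinsics and any distortion apply to the point x, -y, -z); pixel columns grow to the right and rows downward; lengths in m; the calibration is good to about 2 mm. The wrist camera is an equidistant fisheye: a pixel r from the principal point sees the ray r / f radians off the axis. A picture is of the moment at which its call begins: read the wrist's pose just before it. camera_params takes no time and is no camera call; for the wrist camera it gives the pose at the moment of the call.
- r.finish_job(): hands the job in; it is judged then, once.
Trained networks look in the newest picture that a camera, given by its name, has taken for a name from the list of things; names that differ only in an ending like _2 or _b are one class to them, and where a whole thing is asked for, a point or a joint stands for the part that bears it (a point fixed in the world has none). Each returns a list of dicts, best first, with "p" (0 to 1); they miss things now and then, are a little off and sometimes report something else, mostly with a low value. They report only what shows in the picture. A call takes as long as a camera call. They do not tell look-alikes from the thing itself.
- models.find_in(camera, name): "position" ([x, y, z] in m, in world coordinates, good to about 4 mm: the middle of the surface that is visible of it).
- models.masks_of(camera, name): "pixels" (420x560 bool, what is visible of it).
- models.place_of(camera, name): "position" ([x, y, z] in m, in world coordinates, good to about 4 mm: a listed point, or the origin of a listed thing).
The state is a dict: "clock": time; "q": joint angles; "qd": joint speeds; "joint_torque": joint torques, N m; "tool_pos": TCP position; "eef_rot": TCP orientation; "contact_force": force on the tool from outside, world axes, zero at the start; "moment": the same for the moment, N m; "opening": opening from 0.0 (shut) to 1.0 (fully open); "finger_force": force on a finger pad.
Only numpy, scipy, OpenCV 4.12 (cv2) and the standard library are available. Lean on these libraries where they do the work, as an engineer would, in place of code of your own. Each camera call takes 0.05 s, during which the arm holds its last target. There are 200 camera calls.

## Task

Take the heavy aluminium vial plate off its grey easel by its bar handle and rest its lower edge on the bench close in front of the copper face of the white heater dock while the plate is still steeply tilted; then pivot it gently down flat, square and in line with the dock. Then swing the dock's wire loop over so that it hooks behind the keeper on the plate, and press the red lever right over and down, so that the latch draws the plate tight against the dock. Leave the other things on the bench alone.

Things in the scene. Friction and masses are not known exactly. Their poses are not given: they have to be found in the camera images.
- plate_bar (a point): Middle of the plate's handle, a round steel bar along plate y, diameter 12, 88 free between two posts; it lies straight above the slab's high end, its axis 36 above the upper face. All plate points: x from the lower edge (heel) up to the handle end, z out of the face with the handle, y across. At the start the plate leans on the easel, x rising at 50 degrees, held there only by its weight.
- plate_center (a point): Middle of the plate's slab, half-way through its thickness: bare aluminium 150 long (x) x 120 wide (y) x 16 thick (z) with small black vial holes, 0.65 to 0.9 kg with handle and keeper. The bar is at x +75, z +44 from here, the heel edge at x -75, z -8.
- plate_heel (a point): Middle of the plate's lower (heel) edge, on the underside: 150 before the bar along plate x, 52 below it along plate z. This edge goes on the bench first. Tilted 50 degrees with this edge 18 from the face, the keeper just clears the upright lever; steeper, keep further off (up to 40). Once flat, slide the plate to within 10 of the face: the loop then reaches, and the latch draws it home.
- keeper (a point): Where the loop's bar sits on the plate's dark steel keeper (30 wide in y): 71.5 from the heel, 41.5 above the plate's underside. A post closes it on the heel side; a lip above (top 52 above the underside) reaches to 76 from the heel; a ledge below (top 36) runs on to 115 from the heel. The loop's bar must pass down beyond the lip on the handle side and rest on the ledge.
- dock_face (a point): Foot of the middle of the dock's copper contact face, on the bench. Dock axes: x level, out of the face, to where the plate will lie; y across; z up. White housing behind the face 160 long, 140 wide, 30 high, with a 55 high console behind it (x -160 to -210), all fixed. Plate home: heel at this point, plate x along dock x, all flat.
- lever_pivot (a point): Hinge axis of the red lever, along dock y: 35 behind the face, 44 above the bench, on the dock's middle line. Axes as the dock's.
- lever_grip (a point): Middle of the red lever's grip, 55 from the hinge axis; grip 26 wide, 10 thick, ending 72 from the axis. It starts standing up, leaning a little towards the plate's side (55 to 75 degrees above level there), and must go over the top and down to the rear until it lies level over the housing.
- lever (a joint): Lever angle, rad: 0 = fully down at its stop (latched: grip level, pointing away from the plate), growing as the grip swings up and over towards the plate, pi/2 upright; starts 1.83 to 2.18, stop 2.3. Friction (0.08 N m) keeps it where it is left; with the loop hooked it takes up to about 9 N at the grip and is past centre below 0.15.
- loop_pin (a point): The pin, along dock y, on which the wire loop swings. It is carried by the lever, 30 from the lever's hinge axis, 9 degrees further to the rear than the grip's direction.
- loop_bar (a point): Middle of the cross bar of the steel wire loop, 132 from its pin (springy, 2.5 N per mm of stretch); wire diameter 7, 44 clear between the side wires. It swings freely: starts resting thrown back to the rear, 145 to 170 degrees round from level on the plate's side; once swung up past the vertical it falls over towards the plate. Here x runs from pin to bar.
- easel: Fixed grey easel, base 130 x 130 x 8; sloped rest 110 wide with a low lip (12 out of the rest) at the plate's heel. Its x axis is level, the way the rest climbs; origin on the bench below the plate's heel, which is 14 above the bench.
- solvent: Bystander, to be left alone: clear solvent bottle with black cap, diameter 86, 200 tall (mm); origin under its centre, z up.
- redcap: Bystander, to be left alone: small clear jar with red cap, diameter 56, 85 tall (mm); origin under its centre, z up.
- papercup: Bystander, to be left alone: white paper cup, diameter 72, 85 tall (mm); origin under its centre, z up.
- vialrack: Bystander, to be left alone: black vial rack, 75 x 110 x 28 (mm); origin under its centre, z up.
- vialbox: Bystander, to be left alone: clear box of amber vials, 100 x 130 x 45 (mm); origin under its centre, z up.
- remote: Bystander, to be left alone: white remote control, 45 x 120 x 20 (mm); origin under its centre, z up.
- pipette: Bystander, to be left alone: white hand pipette lying down, about 220 long (mm); origin under its centre, z up.
Mind the look-alikes: they are no part of the job. What is shaped like the part that bears plate_bar but turquoise or yellow is not meant.

How it is judged:
On the way, in this order (a step that is already met when the one before it is completed fails the run):
1. the plate's lower edge rests on the bench close in front of the dock's face while the plate is still tilted by more than 0.35 rad (20 degrees) (x of plate_heel in the frame of dock_face between -0.004 and 0.045 m and y of plate_heel in the frame of dock_face between -0.012 and 0.012 m and height (world z) of plate_heel below 0.005 m and angle between plate_bar's own z axis and vertical between 0.35 and 1.6 rad and contact force between plate and table above 0.5 N), for 0.2 s.
2. the plate lies flat on the bench in front of the dock's face (x of plate_heel in the frame of dock_face between -0.004 and 0.045 m and y of plate_heel in the frame of dock_face between -0.012 and 0.012 m and angle between plate_bar's own z axis and vertical below 0.03 rad and height (world z) of plate_heel below 0.003 m), for 0.2 s.
3. the loop's cross bar lies behind the keeper, below its lip (angle between plate_bar's own z axis and vertical below 0.03 rad and height (world z) of plate_heel below 0.003 m and x of loop_bar in the frame of keeper between -0.006 and 0.048 m and z of loop_bar in the frame of keeper between -0.008 and 0.005 m and y of loop_bar in the frame of keeper between -0.012 and 0.012 m), for 0.2 s.
4. the lever is pressed down over centre (value of joint lever below 0.1 rad and x of loop_bar in the frame of keeper between -0.006 and 0.048 m and z of loop_bar in the frame of keeper between -0.008 and 0.005 m and y of loop_bar in the frame of keeper between -0.012 and 0.012 m), for 0.2 s.
At the end, for the whole second after the job is handed in: The plate lies flat on the bench (within 0.03 rad), its heel within 5 mm of the dock's face, within 12 mm of its middle and square to 0.07 rad; the loop's bar sits behind the keeper, under the lip; the lever is fully down (below 0.10 rad); all at rest (all of step 4 and x of plate_heel in the frame of dock_face between -0.004 and 0.005 m and y of plate_heel in the frame of dock_face between -0.012 and 0.012 m and angle between plate_bar's own z axis and vertical below 0.03 rad and height (world z) of plate_heel below 0.003 m and angle between the x axis of plate_bar and the x axis of dock_face, either way round below 0.07 rad and linear speed of plate below 0.02 m/s); the robot touches nothing.
It fails at once if the plate is let fall flat instead of being lowered (turning faster than 4 rad/s) (angular speed of plate above 4 rad/s).
It fails at once if one of the other things on the bench is shifted by more than 30 mm (distance of any of solvent, redcap, papercup, vialrack, vialbox, remote, pipette from where it was at the start of the episode above 0.03 m).
It fails at once if one of them is tipped over (angle between any of solvent, redcap, papercup, vialrack, vialbox, remote, pipette's own z axis and vertical above 0.35 rad).
It also fails if it takes over 72 s, if anything falls off the work surface, if the arm or the gripper's body presses on something with over 40 N, if the wrist force passes 120 N, or if a joint passes its speed limit or range.

## Working session

There is one attempt and no reset: what is moved stays moved. The work goes in short steps, Python scripts to look and compute and a tool call to move; the robot and the scene stay as the last step left them, time stands still between calls to the robot, and variables do not carry over. Pictures are saved under pics/ and viewed, at most 10 in all, crops included, and the job is handed in when it is done.

Besides the shell and the picture viewer there is one more tool, called after "Call:" by a JSON object that holds its "api" and its "payload". jog_arm: Moves the arm, as the interface text tells. Its arguments: {"type":"object","properties":{"turn":{"type":"array"},"translation":{"type":"array"},"grip":{"type":"array"},"force":{"type":"number"}},"required":["turn","translation","grip"]}

```bash
mkdir -p pics
cat > h.py <<'E'
import numpy as np, cv2
from scipy.spatial.transform import Rotation as R
from plant import r, cams, models
def snap(n,f):
    im=cams.snapshot(n); cv2.imwrite('pics/'+f,cv2.cvtColor(im,cv2.COLOR_RGB2BGR)); return im
def rel(pos,rot):
    """tool-frame shift and rotvec from measured pose to the target"""
    s=r.get_state(); A=R.from_quat(s['eef_rot'])
    return A.inv().apply(np.array(pos)-s['tool_pos']).round(4),(A.inv()*rot).as_rotvec().round(4)
E
python3 - <<'E'
from h import *
print(r.get_state())
ims=[snap(c,c+'0.png') for c in ('scene','top')]
for c in ('scene','top'):
    for n in ['plate_bar','plate_center','plate_heel','keeper','dock_face','lever_pivot','lever_grip','loop_pin','loop_bar','easel','solvent','redcap','papercup','vialrack','vialbox','remote','pipette']:
        print(c,n,[(np.round(d['position'],3).tolist(),round(d['p'],2)) for d in models.place_of(c,n)][:4])
print({k:v for k,v in cams.camera_params('top').items()})
E
```

```text
{'clock': 0.0, 'q': array([ 1.30281611,  0.68995228, -0.19448987,  1.56634115,  0.15731326,
        0.90250848, -0.21512776]), 'qd': array([ 0.00054345, -0.00059152,  0.0005938 , -0.00103544,  0.00046911,
       -0.00070586, -0.00032848]), 'joint_torque': array([-7.01254685e-04, -5.27560902e+01, -1.26676161e+00, -1.53426522e+01,
       -5.25024394e-02,  6.58332006e-03,  1.99892852e-04]), 'tool_pos': array([ 0.18552388, -0.5962043 ,  0.25692995]), 'eef_rot': array([ 9.88633812e-01,  1.50340814e-01, -2.16315555e-04, -8.82893108e-04]), 'contact_force': array([ 0.39902753, -0.42471909,  0.05483181]), 'moment': array([-0.10213601,  0.02470574,  0.02688483]), 'finger_force': 0.0, 'opening': 1.0017889278469636}
scene plate_bar [([0.516, 0.191, 0.162], 0.77), ([0.196, 0.523, 0.05], 0.64), ([0.228, 0.244, 0.051], 0.57)]
scene plate_center [([0.243, 0.471, 0.008], 0.97), ([0.521, 0.177, 0.074], 0.76), ([0.379, 0.037, -0.002], 0.16)]
scene plate_heel [([0.294, 0.41, 0.003], 0.76), ([0.376, 0.207, 0.003], 0.63)]
scene keeper [([0.307, 0.224, 0.04], 0.84), ([0.244, 0.467, 0.041], 0.6)]
scene dock
[... 1520 characters left out ...]
69], 0.93)]
top loop_bar [([0.466, -0.287, 0.129], 0.72)]
top easel [([0.515, 0.138, 0.001], 0.9)]
top solvent [([0.776, 0.054, -0.0], 0.67)]
top redcap [([0.73, -0.077, 0.002], 0.68), ([0.343, -0.379, -0.003], 0.34)]
top papercup [([0.735, 0.291, 0.001], 0.95)]
top vialrack [([0.377, 0.033, 0.007], 0.73), ([0.585, 0.429, -0.0], 0.3)]
top vialbox [([0.77, -0.176, 0.001], 0.85)]
top remote [([0.344, -0.378, -0.001], 0.75)]
top pipette [([0.586, 0.428, 0.001], 0.67)]
{'fx': 474.2503870166935, 'fy': 474.2503870166935, 'cx': 272.41433169220755, 'cy': 214.22843214788767, 'eye': array([0.24025468, 0.05355954, 1.47878758]), 'orientation': array([-0.07030047,  0.07590463,  0.73603377, -0.66899224])}
```

View pics/scene0.png

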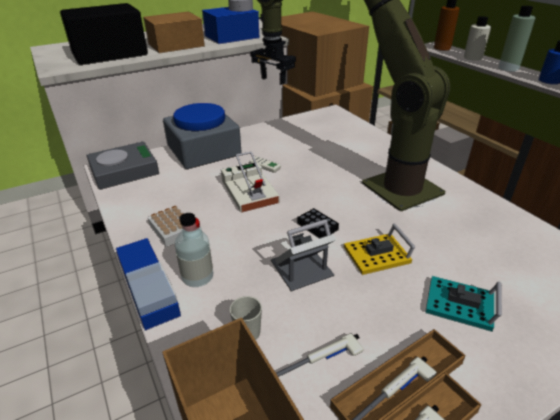

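View pics/top0.png

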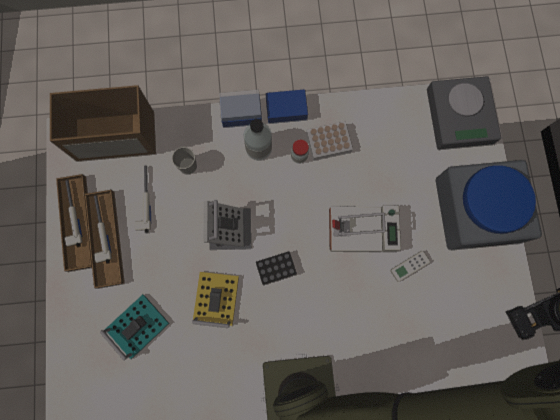

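Run:
```python
from h import *
def proj(c,P):
    k=cams.camera_params(c); p=R.from_quat(k['orientation']).inv().apply(np.array(P)-k['eye'])
    return k['cx']+k['fx']*p[0]/-p[2], k['cy']-k['fy']*p[1]/-p[2]
for c in('scene','top'):
    print(c,[np.round(proj(c,P)) for P in ([.515,.193,.162],[.196,.525,.05],[.228,.243,.05],[.482,-.144,0],[.466,-.288,.128])])
im=cv2.imread('pics/scene0.png'); u,v=map(int,proj('scene',[.515,.17,.1]))
a=im[max(v-70,0):v+70,max(u-90,0):u+90]
im=cv2.imread('pics/top0.png'); u,v=map(int,proj('top',[.49,-.18,.05]))
b=im[max(v-70,0):v+70,max(u-90,0):u+90]
f=lambda z:cv2.resize(z,(720,290*2-10),interpolation=cv2.INTER_CUBIC)[:,:]
cv2.imwrite('pics/cropA.png',cv2.resize(np.vstack([cv2.resize(a,(180,140)),cv2.resize(b,(180,140))]),None,fx=2.1,fy=2.1,interpolation=cv2.INTER_CUBIC))
# dock orientation from masks (top)
for c in ('scene','top'):
  for n in('dock_face','lever','plate_center','easel'):
    try:
      for d in models.masks_of(c,n):
        m=d['pixels']; ys,xs=np.nonzero(m); print(c,n,round(d['p'],2),m.sum(),xs.min(),xs.max(),ys.min(),ys.max())
    except Exception as e: print(n,e)
```

```text
scene [array([307., 227.]), array([496., 298.]), array([402., 236.]), array([260., 207.]), array([243., 154.])]
top [array([215., 220.]), array([114., 345.]), array([210., 324.]), array([328., 230.]), array([383., 223.])]
scene dock_face 0.89 2079 221 278 151 211
scene lever 0.67 566 297 338 209 237
scene lever 0.54 319 236 265 152 192
scene lever 0.38 2063 220 279 152 212
scene plate_center 0.81 951 276 334 220 262
scene plate_center 0.71 2941 425 502 277 331
scene plate_center 0.7 1999 344 414 224 274
top dock_face 0.64 3233 328 400 205 252
top dock_face 0.28 1595 204 243 201 246
top lever 0.65 365 332 384 213 235
top plate_center 0.75 1561 204 243 201 246
top plate_center 0.64 2074 193 238 272 327
top plate_center 0.22 3266 328 401 204 252
top easel 0.64 442 210 250 209 249
```

View pics/cropA.png

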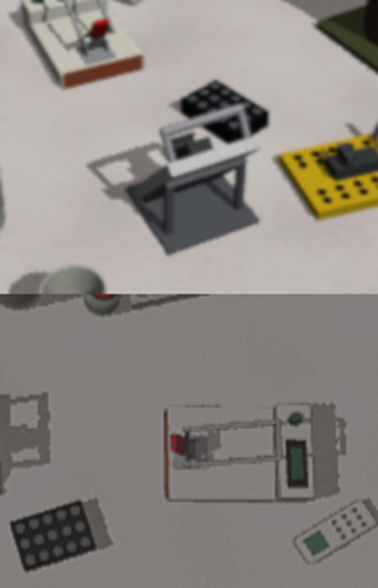

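Candidates in the top picture are the grey plate on the easel (215,220), the yellow one (216,298) and the turquoise one (135,325). The grey one fits: it is aluminium and leans on the easel, with its bar measured at z 0.162 as it must be. The crop confirms this. The dock is at (365,228), with its copper face at (328,230) pointing towards the easel. The loop is thrown back.

Run:
```python
from h import *
print(rel([.49,-.03,.40],R.from_euler('z',-6.3,degrees=True)*R.from_euler('x',180,degrees=True)))
```

```text
(array([ 0.4589, -0.4507, -0.1423]), array([ 0.    , -0.    ,  0.4118]))
```

Call:
{"api": "jog_arm", "payload": {"turn": [[0,0,0],[0,0,0],[0,0,0.1],[0,0,0.2],[0,0,0.3],[0,0,0.412],[0,0,0.412],[0,0,0.412],[0,0,0.412],[0,0,0.412],[0,0,0.412],[0,0,0.412],[0,0,0.412],[0,0,0.412],[0,0,0.412],[0,0,0.412],[0,0,0.412],[0,0,0.412]], "translation": [[0.02,-0.02,-0.05],[0.05,-0.05,-0.09],[0.08,-0.08,-0.12],[0.11,-0.11,-0.142],[0.14,-0.14,-0.142],[0.17,-0.17,-0.142],[0.2,-0.2,-0.142],[0.23,-0.23,-0.142],[0.26,-0.26,-0.142],[0.29,-0.29,-0.142],[0.32,-0.32,-0.142],[0.35,-0.35,-0.142],[0.38,-0.38,-0.142],[0.41,-0.41,-0.142],[0.44,-0.43,-0.142],[0.459,-0.451,-0.142],[0.459,-0.451,-0.142],[0.459,-0.451,-0.142]], "grip": [0,0,0,0,0,0,0,0,0,0,0,0,0,0,0,0,0,0]}}

```text
clock: 4.45
tool_pos: [0.4895, -0.0309, 0.3996]
eef_rot: [0.998, -0.056, -0.0, 0.001]
contact_force: [0.1, -0.5, -0.3]
opening: 1.0
finger_force: 0.0
```

Run:
```python
from h import *
s=r.get_state(); print(s['clock'],s['tool_pos'],s['q'])
k=cams.camera_params('wrist'); print(k)
snap('wrist','w1.png')
for n in ['plate_bar','plate_heel','keeper','dock_face','lever_pivot','lever_grip','loop_pin','loop_bar','easel']:
    print(n,[(np.round(d['position'],3).tolist(),round(d['p'],2)) for d in models.place_of('wrist',n)][:3])
```

```text
4.45 [ 0.48947765 -0.03086066  0.3996356 ] [ 0.17002988  0.35259692 -0.29135102  1.73787533  0.11458355  1.06832403
 -1.84188112]
{'fx': 325.19226210127806, 'fy': 325.19226210127806, 'cx': 279.17808398251765, 'cy': 209.79863182670317, 'eye': array([ 0.55983431, -0.03754948,  0.52684171]), 'orientation': array([ 0.09370627, -0.10421617,  0.73845172, -0.65958107])}
plate_bar [([0.514, 0.195, 0.166], 0.82)]
plate_heel [([0.511, 0.136, 0.013], 0.78), ([0.374, 0.21, 0.001], 0.68)]
keeper [([0.517, 0.154, 0.095], 0.73), ([0.77, 0.055, 0.004], 0.37)]
dock_face [([0.483, -0.141, -0.0], 0.73)]
lever_pivot [([0.482, -0.177, 0.048], 0.9)]
lever_grip [([0.489, -0.154, 0.094], 0.82)]
loop_pin [([0.468, -0.283, 0.13], 0.69)]
loop_bar [([0.469, -0.284, 0.13], 0.87)]
easel [([0.512, 0.139, -0.001], 0.91)]
```

View pics/w1.png

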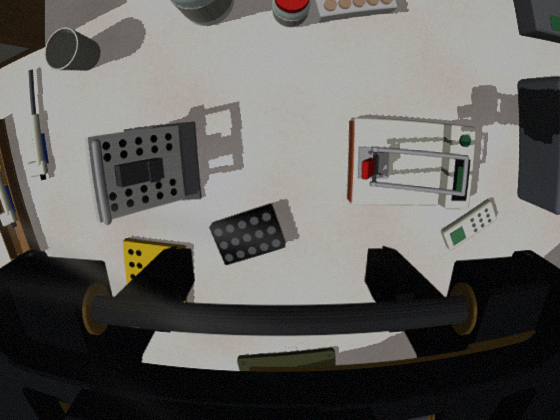

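The wrist view shows the plate on the easel (handle bar from 95,140 to 105,222) and the dock with its copper edge (354,118 to 350,202). The lever is upright at (367,168) and the loop bar is at (468,172).

```bash
cat >> h.py <<'E'
def px2plane(k,u,v,z,fish=True):
    x=(np.asarray(u,float)-k['cx'])/k['fx']; y=(np.asarray(v,float)-k['cy'])/k['fy']
    if fish:
        t=np.hypot(x,y); d=np.stack([np.sin(t)*x/t,-np.sin(t)*y/t,-np.cos(t)],-1)
    else: d=np.stack([x,-y,-np.ones_like(x)],-1)
    d=R.from_quat(k['orientation']).apply(d); e=np.array(k['eye'])
    return e+d*((z-e[2])/d[...,2])[...,None]
E
python3 - <<'E'
from h import *
k=cams.camera_params('wrist'); im=cv2.imread('pics/w1.png').astype(int); b,g,rr=im[...,0],im[...,1],im[...,2]
m=(rr>1.6*b)&(rr>60)&(rr<220); m[:, :335]=0; m[:,358:]=0; m[:100]=0;m[215:]=0
ys,xs=np.nonzero(m)
E=[(xs[ys==y].min()-.5,xs[ys==y].max()+.5,y) for y in range(ys.min()+4,ys.max()-3) if (ys==y).any()]
E=np.array(E); print(ys.min(),ys.max(),len(E))
for col,z in((1,.03),(0,.0)):
    P=px2plane(k,E[:,col],E[:,2],z); f=np.polyfit(P[:,0],P[:,1],1); res=P[:,1]-np.polyval(f,P[:,0])
    print('copper z',z,'angle face deg',np.degrees(np.arctan(f[0])),'res',res.std(), 'ends',P[0],P[-1])
# bar: brightest ridge rows 145..218 near the line
pts=[]
for y in range(146,218,2):
    x0=95+(y-140)*10/82; w=np.arange(int(x0)-8,int(x0)+9); I=im[y,w].sum(1)
    pts.append((w,I,y))
for t in pts[::9]: print(t[2],t[0][0],t[1].tolist())
for z,u,v in((.03,[354,350],[118,202]),(.164,[95,105],[140,222]),(.03,[470],[207])): print(px2plane(k,u,v,z))
E
```

```text
121 201 73
copper z 0.03 angle face deg -5.885576854788333 res 0.0004783156311911619 ends [ 0.53993818 -0.14924026  0.03      ] [ 0.42614961 -0.13793475  0.03      ]
copper z 0.0 angle face deg -5.886183866828614 res 0.0005931112630161942 ends [ 0.53920748 -0.14932746  0.        ] [ 0.41897973 -0.13536457  0.        ]
146 87 [500, 420, 273, 244, 260, 410, 439, 391, 333, 276, 223, 185, 159, 137, 224, 99, 10]
164 89 [484, 460, 276, 238, 258, 367, 427, 407, 336, 288, 241, 195, 160, 141, 192, 246, 246]
182 92 [455, 341, 237, 246, 311, 424, 431, 384, 305, 259, 211, 175, 134, 147, 236, 253, 253]
200 94 [466, 470, 324, 264, 249, 322, 419, 434, 361, 307, 249, 205, 186, 166, 202, 252, 233]
[[ 0.550723   -0.15100006  0.03      ]
 [ 0.41814613 -0.13501631  0.03      ]]
[[0.5712731  0.19209721 0.164     ]
 [0.46511166 0.2025774  0.164     ]]
[[ 0.38484877 -0.36197407  0.03      ]]
```

Call:
{"api": "jog_arm", "payload": {"turn": [[0,0,-0.008],[0,0,-0.008],[0,0,-0.008],[0,0,-0.008],[0,0,-0.008],[0,0,-0.008],[0,0,-0.008],[0,0,-0.008],[0,0,-0.008],[0,0,-0.008],[0,0,-0.008],[0,0,-0.008]], "translation": [[0,-0.04,0.02],[0,-0.09,0.05],[0,-0.14,0.08],[0.001,-0.19,0.11],[0.002,-0.22,0.13],[0.002,-0.227,0.15],[0.002,-0.227,0.175],[0.002,-0.227,0.2],[0.002,-0.227,0.22],[0.002,-0.227,0.23],[0.002,-0.227,0.2365],[0.002,-0.227,0.2365]], "grip": [0,0,0,0,0,0,0,0,0,0,0,0]}}

```text
clock: 6.45
tool_pos: [0.517, 0.1957, 0.1633]
eef_rot: [0.999, -0.051, 0.0, 0.0]
contact_force: [-0.4, -0.8, -0.2]
opening: 0.998
finger_force: 0.0
```

Run:
```python
from h import *
s=r.get_state(); print(s['clock'],s['tool_pos'],R.from_quat(s['eef_rot']).as_matrix().round(3))
for c in('wrist','scene','top'):
    snap(c,c+'2.png')
    for n in ['plate_bar','plate_heel']:
        print(c,n,[(np.round(d['position'],3).tolist(),round(d['p'],2)) for d in models.place_of(c,n)][:3])
```

```text
6.45 [0.51704436 0.1957092  0.16325647] [[ 0.995 -0.102  0.   ]
 [-0.102 -0.995 -0.   ]
 [ 0.     0.    -1.   ]]
wrist plate_bar [([0.516, 0.194, 0.167], 0.69), ([0.512, 0.134, 0.015], 0.68)]
wrist plate_heel [([0.513, 0.131, 0.017], 0.69)]
scene plate_bar [([0.514, 0.194, 0.162], 0.81), ([0.233, 0.244, 0.05], 0.61), ([0.196, 0.528, 0.052], 0.58)]
scene plate_heel [([0.29, 0.408, 0.003], 0.79), ([0.377, 0.21, 0.002], 0.6)]
top plate_bar [([0.231, 0.239, 0.052], 0.9), ([0.198, 0.527, 0.049], 0.8)]
top plate_heel [([0.375, 0.209, 0.001], 0.88), ([0.293, 0.412, -0.005], 0.64)]
```

View pics/wrist2.png

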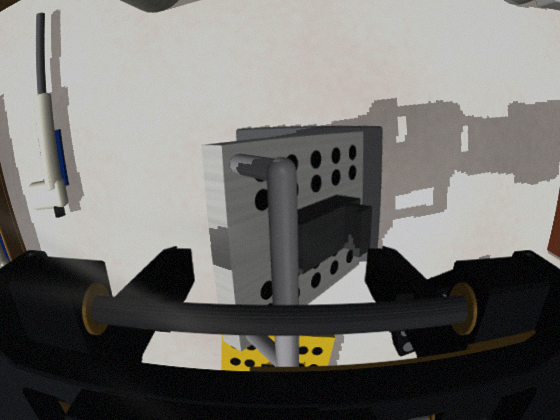

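The bar (275,165 to 290,360) runs midway between the open fingers. Closing on it.

Call:
{"api": "jog_arm", "payload": {"turn": [[0,0,0],[0,0,0],[0,0,0],[0,0,0],[0,0,0],[0,0,0],[0,0,0],[0,0,0]], "translation": [[0,0,0],[0,0,0],[0,0,0],[0,0,0],[0,0,0],[0,0,0],[0,0,0],[0,0,0]], "grip": [0.5,1,1,1,1,1,1,1], "force": 45}}

```text
clock: 7.9
tool_pos: [0.5168, 0.1948, 0.1632]
eef_rot: [0.999, -0.051, -0.0, 0.001]
contact_force: [-1.1, -1.5, 6.2]
opening: 0.122
finger_force: 43.9
```

Call:
{"api": "jog_arm", "payload": {"turn": [[0,0,0],[0,0,0],[0,0,0],[0,0,0],[0,0,0],[0,0,0],[0,0,0],[0,0,0],[0,0,0],[0,0,0]], "translation": [[0,0,-0.004],[0,0,-0.009],[0,0,-0.015],[0,0,-0.023],[0,0,-0.033],[0,0,-0.045],[0,0,-0.057],[0,0,-0.065],[0,0,-0.07],[0,0,-0.07]], "grip": [1,1,1,1,1,1,1,1,1,1]}}

```text
clock: 9.15
tool_pos: [0.517, 0.1957, 0.2335]
eef_rot: [0.999, -0.051, 0.0, -0.0]
contact_force: [0.2, -0.4, -6.2]
opening: 0.116
finger_force: 45.1
```

Run:
```python
from h import *
s=r.get_state(); print(s['clock'],s['tool_pos'],s['contact_force'],s['moment'],s['opening'])
for c in('wrist','scene','top'):
    snap(c,c+'3.png')
    for n in ['plate_bar','plate_heel','keeper','plate_center']:
        print(c,n,[(np.round(d['position'],3).tolist(),round(d['p'],2)) for d in models.place_of(c,n)][:3])
```

```text
9.15 [0.51704486 0.19572746 0.23347834] [ 0.21320136 -0.44720259 -6.19758932] [0.10049639 0.00097313 0.05783893] 0.11640293202018213
wrist plate_bar [([0.516, 0.195, 0.233], 0.72)]
wrist plate_heel [([0.509, 0.136, 0.087], 0.74)]
wrist keeper [([0.306, 0.224, 0.037], 0.67), ([0.516, 0.155, 0.168], 0.57)]
wrist plate_center [([0.513, 0.179, 0.146], 0.76)]
scene plate_bar [([0.195, 0.527, 0.052], 0.92), ([0.77, -0.175, 0.001], 0.71), ([0.512, 0.193, 0.23], 0.69)]
scene plate_heel [([0.375, 0.212, 0.002], 0.63), ([0.29, 0.414, 0.002], 0.62), ([0.513, 0.145, 0.085], 0.6)]
scene keeper [([0.307, 0.223, 0.041], 0.97), ([0.245, 0.463, 0.039], 0.87), ([0.515, 0.151, 0.166], 0.77)]
scene plate_center [([0.24, 0.469, 0.007], 0.81), ([0.301, 0.234, 0.012], 0.78), ([0.52, 0.175, 0.145], 0.58)]
top plate_bar [([0.197, 0.528, 0.049], 0.88), ([0.231, 0.238, 0.052], 0.7), ([0.515, 0.192, 0.232], 0.53)]
top plate_heel [([0.374, 0.208, 0.0], 0.97), ([0.291, 0.411, -0.002], 0.77)]
top keeper [([0.241, 0.47, 0.044], 0.82), ([0.308, 0.224, 0.04], 0.8), ([0.771, -0.176, -0.0], 0.71)]
top plate_center [([0.245, 0.469, 0.01], 0.87), ([0.3, 0.227, 0.009], 0.68), ([0.48, -0.15, 0.094], 0.67)]
```

View pics/scene3.png

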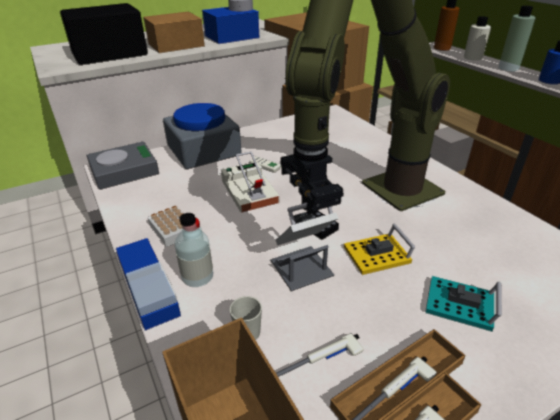

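The plate is lifted and still tilted about 50°: bar at z 0.233, heel at about 0.086. Nothing else has moved. Carrying it to the dock.

Call:
{"api": "jog_arm", "payload": {"turn": [[0,0,0],[0,0,0],[0,0,0],[0,0,0],[0,0,0],[0,0,0],[0,0,0],[0,0,0],[0,0,0],[0,0,0],[0,0,0],[0,0,0],[0,0,0],[0,0,0],[0,0,0],[0,0,0],[0,0,0]], "translation": [[0,0.004,0],[0,0.012,0],[0,0.025,0],[0,0.043,0],[0,0.063,0],[0,0.085,0],[0,0.107,0],[0,0.13,0],[0.001,0.152,0],[0.001,0.174,0],[0.001,0.195,0],[0.001,0.214,0.01],[0.001,0.23,0.02],[0.001,0.242,0.03],[0.001,0.25,0.04],[0.001,0.2535,0.05],[0.001,0.2535,0.055]], "grip": [1,1,1,1,1,1,1,1,1,1,1,1,1,1,1,1,1]}}

```text
clock: 12.02
tool_pos: [0.4919, -0.0563, 0.1774]
eef_rot: [0.999, -0.051, -0.0, -0.0]
contact_force: [-0.4, -0.5, -5.5]
opening: 0.115
finger_force: 45.1
```

Run:
```python
from h import *
s=r.get_state(); print(s['clock'],s['tool_pos'],s['contact_force'],s['moment'],s['opening'])
ex=np.array([.103,.995,0]);ey=np.array([-.995,.103,0]);o=np.array([.4825,-.143,0])
for c in('wrist','scene','top'):
    snap(c,c+'4.png')
    for n in ['plate_bar','plate_heel','keeper','plate_center','dock_face','lever_grip']:
        for d in models.place_of(c,n)[:4]:
            p=np.array(d['position']); q=p-o; a=q@ex
            if abs(q@ey)<.05 and abs(a)<.2: print(c,n,np.round([a,q@ey,p[2]],4),round(d['p'],2))
```

```text
12.025 [ 0.49191012 -0.05631804  0.17741451] [-0.42753646 -0.46415297 -5.54903014] [ 0.12846359  0.02294541 -0.00866983] 0.1145315098858291
wrist plate_bar [0.0878 0.0022 0.1752] 0.93
wrist plate_heel [0.0277 0.0019 0.0299] 0.77
wrist keeper [ 0.0472 -0.0038  0.109 ] 0.84
wrist keeper [ 0.0306 -0.0019  0.0318] 0.19
wrist plate_center [ 0.0676 -0.0001  0.0911] 0.68
wrist dock_face [ 0.0035 -0.0003  0.0023] 0.69
wrist lever_grip [-0.0095 -0.001   0.0951] 0.57
scene plate_bar [ 0.0864 -0.0003  0.1741] 0.62
scene plate_heel [ 0.0373 -0.0031  0.0294] 0.7
scene keeper [ 0.0426 -0.0018  0.1105] 0.81
scene keeper [ 0.0368 -0.0041  0.0271] 0.57
scene plate_center [ 0.0692 -0.0041  0.0898] 0.86
scene dock_face [-0.0048  0.0008 -0.002 ] 0.8
scene lever_grip [-0.0088 -0.0016  0.0932] 0.67
scene lever_grip [ 0.0708 -0.0016  0.0898] 0.3
top plate_bar [0.0913 0.0013 0.178 ] 0.79
top plate_heel [ 0.0314 -0.0003  0.0295] 0.91
top keeper [ 0.0476 -0.0018  0.1116] 0.65
top plate_center [ 0.0761 -0.0053  0.0939] 0.84
top lever_grip [ 0.033  -0.0006  0.031 ] 0.53
```

View pics/wrist4.png

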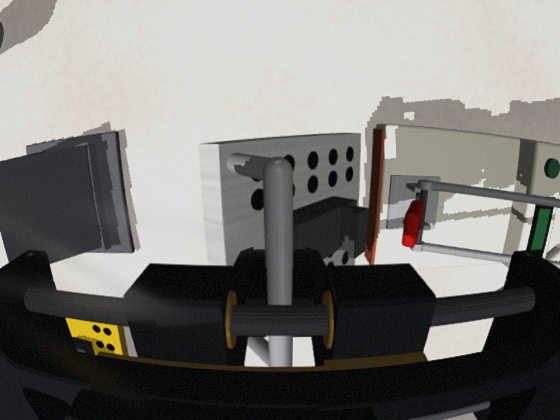

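The plate hangs tilted in front of the copper face (375,190), clear of the red lever (412,225). Its lateral offset is about 1 mm. Lowering the heel onto the bench.

Call:
{"api": "jog_arm", "payload": {"turn": [[0,0,0],[0,0,0],[0,0,0],[0,0,0],[0,0,0],[0,0,0],[0,0,0],[0,0,0],[0,0,0],[0,0,0]], "translation": [[0,0,0.006],[0,0,0.013],[0,0,0.019],[0,0,0.024],[0,0,0.027],[0,0,0.029],[0,0,0.0305],[0,0,0.032],[0,0,0.032],[0,0,0.032]], "grip": [1,1,1,1,1,1,1,1,1,1]}}

```text
clock: 14.32
tool_pos: [0.4929, -0.0538, 0.1479]
eef_rot: [0.999, -0.05, 0.002, -0.001]
contact_force: [-3.8, 6.0, 12.2]
opening: 0.115
finger_force: 43.3
```

Call:
{"api": "jog_arm", "payload": {"turn": [[0,0,0],[0,0,0],[0,0,0],[0,0,0],[0,0,0],[0,0,0],[0,0,0],[0,0,0],[0,0,0],[0,0,0]], "translation": [[0,-0.002,0],[0,-0.008,0.002],[0,-0.0155,0.0055],[0,-0.023,0.0095],[0,-0.03,0.0135],[0,-0.037,0.018],[0,-0.043,0.023],[0,-0.05,0.0285],[0,-0.0557,0.034],[0,-0.0557,0.034]], "grip": [1,1,1,1,1,1,1,1,1,1], "force": 25}}

```text
clock: 15.58
tool_pos: [0.4977, -0.0011, 0.1116]
eef_rot: [0.999, -0.051, -0.0, 0.0]
contact_force: [0.6, 0.8, -0.5]
opening: 0.119
finger_force: 24.8
```

```bash
cat > look.py <<'E'
from h import *
import sys
def look(tag,names,cs=('wrist','scene','top')):
    s=r.get_state(); print(s['clock'],s['tool_pos'].round(4),s['contact_force'].round(1),s['moment'].round(2),round(s['opening'],3))
    ex=np.array([.103,.995,0]);ey=np.array([-.995,.103,0]);o=np.array([.4825,-.143,0])
    q=s['tool_pos']-o; print('tool in dock',np.round([q@ex,q@ey,q[2]],4))
    for c in cs:
        snap(c,c+tag+'.png')
        for n in names:
            for d in models.place_of(c,n)[:4]:
                p=np.array(d['position']); q=p-o; a=q@ex
                if abs(q@ey)<.05 and abs(a)<.25: print(c,n,np.round([a,q@ey,p[2]],4),round(d['p'],2))
if __name__=='__main__': look(sys.argv[1],sys.argv[2].split(','))
E
python3 look.py 5 plate_bar,plate_heel,keeper
```

```text
15.575 [ 0.4977 -0.0011  0.1116] [ 0.6  0.8 -0.5] [ 0.22 -0.03  0.08] 0.119
tool in dock [ 0.1427 -0.0006  0.1116]
wrist plate_bar [0.1457 0.002  0.1162] 0.59
wrist plate_heel [ 0.0282 -0.0011  0.0042] 0.72
wrist plate_heel [-0.0359 -0.0039  0.0419] 0.38
wrist keeper [-0.0338 -0.0016  0.0445] 0.22
scene plate_bar [ 0.141  -0.0007  0.1097] 0.92
scene plate_heel [ 0.0371 -0.0018  0.0009] 0.64
scene keeper [ 0.0771 -0.0014  0.0698] 0.89
scene keeper [-0.0212  0.0006  0.0724] 0.62
top plate_bar [0.143  0.0043 0.1155] 0.61
top keeper [ 0.1429 -0.0005  0.1121] 0.22
```

Call:
{"api": "jog_arm", "payload": {"turn": [[0,0,0],[0,0,0],[0,0,0],[0,0,0],[0,0,0],[0,0,0],[0,0,0],[0,0,0],[0,0,0],[0,0,0],[0,0,0],[0,0,0]], "translation": [[0,-0.003,0.003],[0,-0.0057,0.006],[0,-0.011,0.0125],[0,-0.016,0.019],[0,-0.021,0.026],[0,-0.025,0.033],[0,-0.029,0.0405],[0,-0.033,0.0475],[0,-0.0355,0.0535],[0,-0.0377,0.0585],[0,-0.0377,0.0602],[0,-0.0377,0.0602]], "grip": [1,1,1,1,1,1,1,1,1,1,1,1]}}

```text
clock: 17.68
tool_pos: [0.5017, 0.0368, 0.052]
eef_rot: [0.999, -0.051, 0.0, -0.0]
contact_force: [-0.3, -0.2, -1.8]
opening: 0.109
finger_force: 24.9
```

```bash
python3 look.py 6 plate_bar,plate_heel,keeper,lever_grip,loop_bar,loop_pin,dock_face
```

```text
17.675 [0.5017 0.0368 0.052 ] [-0.3 -0.2 -1.8] [-0.09  0.07  0.01] 0.109
tool in dock [ 0.1809 -0.0006  0.052 ]
wrist plate_bar [0.1811 0.0022 0.0581] 0.84
wrist plate_heel [ 0.0289 -0.0013  0.0012] 0.62
wrist keeper [ 0.1026 -0.002   0.0473] 0.91
wrist dock_face [ 0.0061 -0.0044  0.0026] 0.61
scene plate_bar [0.1819 0.0023 0.0518] 0.77
scene plate_heel [ 0.034  -0.0009  0.0034] 0.8
scene keeper [ 0.1012 -0.0017  0.0445] 0.71
scene lever_grip [-0.0066 -0.0023  0.0936] 0.6
scene lever_grip [ 0.1024 -0.0037  0.0107] 0.59
scene loop_bar [-1.480e-01 -1.000e-04  1.282e-01] 0.48
scene loop_pin [-0.024  -0.0004  0.0708] 0.61
scene loop_pin [ 0.0988 -0.0015  0.0439] 0.29
scene dock_face [-0.002   0.0023 -0.0005] 0.73
top plate_heel [ 0.0303 -0.0001  0.0009] 0.56
top loop_bar [-0.1425 -0.0006  0.1266] 0.74
top loop_pin [-0.0257 -0.0028  0.0691] 0.74
top loop_pin [-0.036  -0.0013  0.046 ] 0.38
top dock_face [-0.0031 -0.0016 -0.0005] 0.87
```

View pics/wrist6.png

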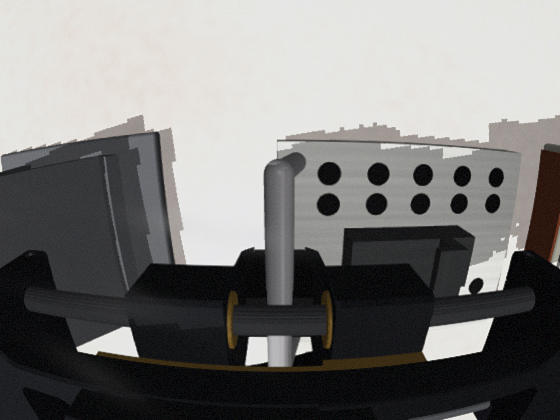

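The plate lies flat in line with the dock, with the heel about 31 mm from the copper face. The opened finger would hit the keeper's ledge, so I'll slide the plate 25 mm and then open only partly before rising.

Call:
{"api": "jog_arm", "payload": {"turn": [[0,0,0],[0,0,0],[0,0,0],[0,0,0],[0,0,0],[0,0,0],[0,0,0],[0,0,0]], "translation": [[0,0.002,0],[0,0.006,0],[0,0.011,0],[0,0.016,0],[0,0.021,0],[0,0.024,0],[0,0.025,0],[0,0.025,0]], "grip": [1,1,1,1,1,1,1,1]}}

```text
clock: 19.88
tool_pos: [0.499, 0.0112, 0.052]
eef_rot: [0.999, -0.051, -0.0, 0.0]
contact_force: [0.3, 1.6, -1.3]
opening: 0.107
finger_force: 24.8
```

Call:
{"api": "jog_arm", "payload": {"turn": [[0,0,0],[0,0,0],[0,0,0],[0,0,0],[0,0,0],[0,0,0],[0,0,0],[0,0,0],[0,0,0],[0,0,0],[0,0,0]], "translation": [[0,0,0],[0,0,0],[0,0,0],[0,0,-0.015],[0,0,-0.04],[0,0,-0.08],[0,0,-0.13],[0,0,-0.18],[0,0,-0.22],[0,0,-0.24],[0,0,-0.24]], "grip": [0.73,0.73,0.73,0.73,0.73,0.73,0.73,0.73,0.73,0.73,0.73]}}

```text
clock: 21.25
tool_pos: [0.4996, 0.0113, 0.2941]
eef_rot: [0.999, -0.051, 0.002, -0.0]
contact_force: [0.1, -0.0, -1.0]
opening: 0.272
finger_force: 0.0
```

```bash
python3 look.py 7 plate_bar,plate_heel,keeper,lever_grip,loop_bar,loop_pin,dock_face
```

```text
21.25 [0.4996 0.0113 0.2941] [ 0.1 -0.  -1. ] [-0.02  0.    0.07] 0.272
tool in dock [ 0.1553 -0.0011  0.2941]
wrist plate_bar [ 0.1583 -0.      0.053 ] 0.76
wrist plate_heel [0.0031 0.0007 0.0018] 0.72
wrist plate_heel [ 0.157  -0.0009  0.054 ] 0.15
wrist keeper [ 0.0834 -0.0005  0.0426] 0.74
wrist lever_grip [-0.004  -0.0006  0.0924] 0.74
wrist lever_grip [-0.1413 -0.0008  0.13  ] 0.44
wrist loop_bar [-0.142  -0.0005  0.1334] 0.7
wrist loop_pin [-0.0282 -0.0002  0.0716] 0.91
wrist dock_face [ 0.0009 -0.0025 -0.0004] 0.67
scene plate_heel [ 0.011  -0.0019 -0.0001] 0.88
scene plate_heel [ 0.0777 -0.0021  0.0406] 0.37
scene keeper [0.0734 0.0005 0.0431] 0.62
scene lever_grip [-0.0087 -0.0019  0.0911] 0.55
scene loop_bar [ 0.0099 -0.0036 -0.0003] 0.63
scene loop_bar [-0.1447  0.0004  0.1294] 0.61
scene loop_pin [-0.0218 -0.0011  0.0717] 0.57
scene dock_face [-0.0004  0.0015 -0.0009] 0.72
top plate_bar [0.1563 0.0014 0.056 ] 0.72
top keeper [ 0.0793 -0.0007  0.0438] 0.92
top keeper [-0.1442  0.0012  0.1292] 0.63
```

View pics/wrist7.png

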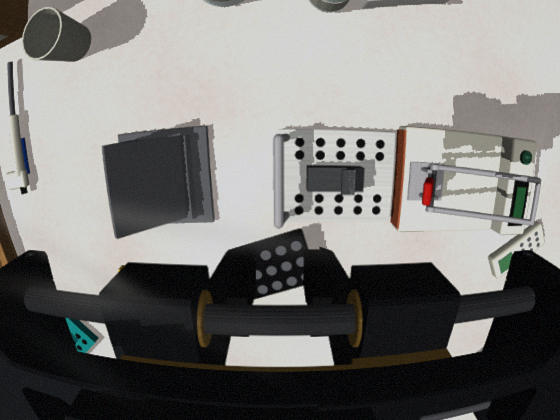

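The plate is flat with the heel about 6 mm from the face. The loop bar is at (535,195) px, dock coordinates (-0.144, 0, 0.130), and the pin is at (-0.025, 0.072), giving the expected 132 mm. I'll take the loop bar with a light grip and swing it over.

Call:
{"api": "jog_arm", "payload": {"turn": [[0,0,0],[0,0,0],[0,0,0],[0,0,0],[0,0,0],[0,0,0],[0,0,0],[0,0,0],[0,0,0],[0,0,0],[0,0,0]], "translation": [[0,0.03,0],[0,0.07,0],[0,0.11,0],[0,0.15,0],[0,0.19,0],[0,0.23,0.02],[0,0.27,0.05],[0,0.29,0.07],[0,0.299,0.09],[0,0.299,0.1],[0,0.299,0.1]], "grip": [0.55,0.55,0.55,0.55,0.55,0.55,0.55,0.55,0.55,0.55,0.55], "force": 4}}

```text
clock: 23.82
tool_pos: [0.4688, -0.2845, 0.1917]
eef_rot: [0.999, -0.05, -0.0, -0.001]
contact_force: [0.1, 0.2, -0.7]
opening: 0.446
finger_force: 0.0
```

```bash
python3 look.py 8 loop_bar,loop_pin,lever_grip
```

```text
23.825 [ 0.4688 -0.2845  0.1917] [ 0.1  0.2 -0.7] [0.   0.   0.02] 0.446
tool in dock [-0.1422 -0.001   0.1917]
wrist loop_bar [-0.1433  0.0019  0.1307] 0.66
wrist loop_pin [-0.0271  0.0023  0.0725] 0.78
wrist loop_pin [ 0.0767 -0.0005  0.0085] 0.67
wrist lever_grip [-0.006  -0.003   0.0965] 0.73
scene loop_bar [-0.1444 -0.0047  0.1294] 0.44
scene loop_pin [-0.0229 -0.0004  0.0706] 0.75
scene lever_grip [-0.0065 -0.0013  0.0929] 0.82
scene lever_grip [0.0027 0.002  0.0017] 0.54
top loop_bar [-0.1406  0.0004  0.1314] 0.44
top lever_grip [-0.0068  0.0013  0.0929] 0.5
```

View pics/wrist8.png

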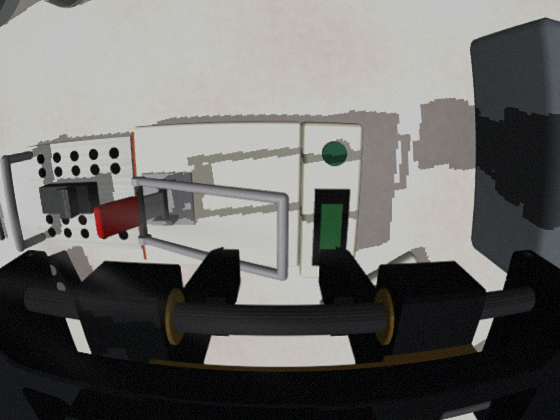

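The loop bar (285,195 to 283,275) is centred between the fingers (235 and 325). Descending and closing lightly.

Call:
{"api": "jog_arm", "payload": {"turn": [[0,0,0],[0,0,0],[0,0,0],[0,0,0],[0,0,0],[0,0,0],[0,0,0],[0,0,0],[0,0,0],[0,0,0],[0,0,0]], "translation": [[0,0,0.015],[0,0,0.03],[0,0,0.045],[0,0.001,0.054],[0,0.001,0.054],[0,0.001,0.054],[0,0.001,0.054],[0,0.001,0.054],[0,0.001,0.054],[0,0.001,0.054],[0,0.001,0.054]], "grip": [0.55,0.55,0.55,0.6,0.7,0.8,1,1,1,1,1], "force": 4}}

```text
clock: 25.8
tool_pos: [0.4686, -0.287, 0.1381]
eef_rot: [0.999, -0.051, 0.0, 0.0]
contact_force: [0.5, 0.7, -0.5]
opening: 0.077
finger_force: 4.0
```

Call:
{"api": "jog_arm", "payload": {"turn": [[0,0,0],[0,0,0],[0,0,0],[0,0,0],[0,0,0],[0,0,0],[0,0,0],[0,0,0],[0,0,0],[0,0,0],[0,0,0]], "translation": [[0,-0.005,-0.0095],[0,-0.0115,-0.02],[0,-0.0185,-0.029],[0,-0.0263,-0.0375],[0,-0.044,-0.0523],[0,-0.064,-0.064],[0,-0.0855,-0.0717],[0,-0.108,-0.0757],[0,-0.131,-0.0757],[0,-0.154,-0.0717],[0,-0.154,-0.0717]], "grip": [1,1,1,1,1,1,1,1,1,1,1]}}

```text
clock: 27.18
tool_pos: [0.4845, -0.1311, 0.2102]
eef_rot: [0.999, -0.049, 0.0, -0.0]
contact_force: [0.2, 0.6, 2.2]
opening: 0.075
finger_force: 4.0
```

```bash
python3 look.py 9 loop_bar,loop_pin,lever_grip,plate_heel
```

```text
27.175 [ 0.4845 -0.1311  0.2102] [0.2 0.6 2.2] [ 0.2  -0.15 -0.02] 0.075
tool in dock [ 0.012  -0.0007  0.2102]
wrist loop_pin [-0.0245  0.0003  0.072 ] 0.65
wrist lever_grip [-0.0101 -0.0014  0.0953] 0.88
wrist plate_heel [ 0.0024 -0.0006  0.0038] 0.82
scene loop_bar [ 0.0077 -0.0018  0.1987] 0.64
scene loop_pin [-0.0262 -0.0022  0.0699] 0.67
scene lever_grip [-0.008  -0.0013  0.0926] 0.52
scene plate_heel [ 0.0137 -0.0009  0.0011] 0.81
top loop_bar [ 0.0107 -0.0011  0.1999] 0.36
top loop_pin [-0.0293  0.0004  0.0701] 0.52
top lever_grip [-0.0079  0.0017  0.0935] 0.65
top plate_heel [ 0.0046 -0.0024  0.0036] 0.55
```

Call:
{"api": "jog_arm", "payload": {"turn": [[0,0,0],[0,0,0],[0,0,0],[0,0,0],[0,0,0],[0,0,0],[0,0,0],[0,0,0],[0,0,0],[0,0,0]], "translation": [[0,-0.0215,0.008],[0,-0.0415,0.0195],[0,-0.059,0.034],[0,-0.074,0.052],[0,-0.0855,0.0717],[0,-0.0935,0.0933],[0,-0.097,0.11],[0,-0.0977,0.125],[0,-0.0977,0.133],[0,-0.0977,0.133]], "grip": [1,1,1,1,1,1,1,1,1,1]}}

```text
clock: 29.18
tool_pos: [0.4942, -0.0375, 0.0765]
eef_rot: [0.999, -0.052, -0.0, 0.0]
contact_force: [1.7, -1.1, -0.0]
opening: 0.078
finger_force: 4.0
```

```bash
python3 look.py 10 loop_bar,loop_pin,lever_grip,plate_heel,keeper
```

```text
29.175 [ 0.4942 -0.0375  0.0765] [ 1.7 -1.1 -0. ] [-0.24 -0.22 -0.03] 0.078
tool in dock [ 0.1062 -0.0007  0.0765]
wrist loop_bar [ 0.1052 -0.0012  0.065 ] 0.57
wrist loop_pin [-0.0291  0.0004  0.0755] 0.73
wrist lever_grip [-0.0094  0.0003  0.0938] 0.69
wrist plate_heel [ 0.0056  0.0008 -0.0001] 0.96
wrist keeper [ 0.0791 -0.0021  0.0421] 0.6
scene loop_bar [ 1.055e-01 -1.000e-04  6.200e-02] 0.66
scene loop_pin [-0.0225 -0.001   0.0696] 0.42
scene lever_grip [-0.007  -0.0021  0.0946] 0.42
scene plate_heel [ 0.0141 -0.0027  0.0021] 0.61
scene plate_heel [-0.001   0.0004  0.0014] 0.18
scene keeper [ 0.0768 -0.0011  0.0438] 0.85
```

View pics/wrist10.png

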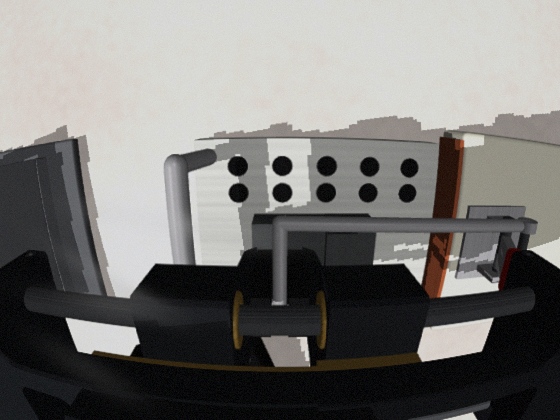

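The loop bar (278,225 to 280,300) is held over the keeper's ledge, beyond the lip. Releasing it and rising.

Call:
{"api": "jog_arm", "payload": {"turn": [[0,0,0],[0,0,0],[0,0,0],[0,0,0],[0,0,0],[0,0,0],[0,0,0],[0,0,0],[0,0,0]], "translation": [[0,0,0],[0,0,0],[0,0,0],[0,0,-0.01],[0,0,-0.03],[0,0,-0.06],[0,0,-0.1],[0,0,-0.13],[0,0,-0.13]], "grip": [0.75,0.75,0.75,0.75,0.75,0.75,0.75,0.75,0.75]}}

```text
clock: 31.2
tool_pos: [0.4954, -0.0366, 0.2092]
eef_rot: [0.999, -0.051, 0.003, -0.0]
contact_force: [0.1, 0.3, -0.2]
opening: 0.25
finger_force: 0.0
```

```bash
python3 look.py 11 loop_bar,loop_pin,lever_grip,plate_heel,keeper
```

```text
31.2 [ 0.4954 -0.0366  0.2092] [ 0.1  0.3 -0.2] [ 0.04 -0.01  0.  ] 0.25
tool in dock [ 0.1072 -0.0019  0.2092]
wrist loop_bar [ 0.1017 -0.0023  0.0401] 0.67
wrist loop_pin [-0.0261  0.0005  0.0722] 0.56
wrist lever_grip [-0.0088  0.0006  0.0939] 0.65
wrist lever_grip [0.0023 0.0004 0.0045] 0.65
wrist plate_heel [0.0039 0.0002 0.0048] 0.78
wrist keeper [0.0803 0.0011 0.0422] 0.95
scene loop_bar [0.1    0.0018 0.0378] 0.6
scene loop_pin [-0.0228  0.0031  0.0681] 0.84
scene loop_pin [0.155  0.0019 0.0453] 0.65
scene loop_pin [-0.0374  0.0031  0.0476] 0.19
scene lever_grip [-0.0083 -0.0021  0.0923] 0.77
scene lever_grip [ 0.0996 -0.0027  0.037 ] 0.25
scene plate_heel [ 0.009  -0.0022 -0.002 ] 0.63
scene keeper [ 0.0772 -0.0006  0.0407] 0.58
top loop_bar [ 0.1081 -0.0003  0.0364] 0.5
top loop_bar [0.1583 0.0012 0.0531] 0.42
top loop_pin [ 0.0813 -0.0036  0.0124] 0.65
top keeper [ 0.0803 -0.0033  0.0406] 0.82
```

View pics/wrist11.png

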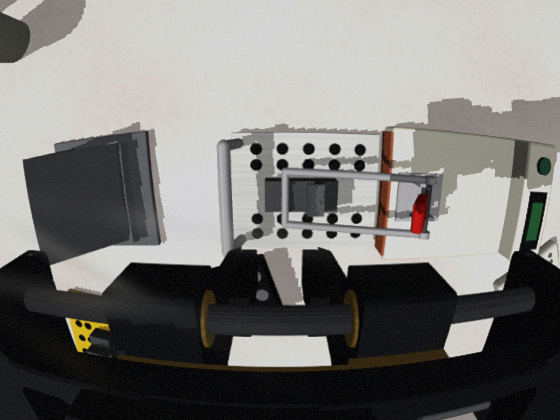

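The loop bar (285,172 to 285,225) lies over the keeper ledge, measured at z 0.039 and x 0.10. Next I'll close the fingers and bring the tips down in front of the lever.

Call:
{"api": "jog_arm", "payload": {"turn": [[0,0,0],[0,0,0],[0,0,0],[0,0,0],[0,0,0],[0,0,0],[0,0,0],[0,0,0]], "translation": [[0,0.02,0],[0,0.045,0],[0,0.062,0.01],[0,0.062,0.035],[0,0.062,0.06],[0,0.062,0.085],[0,0.062,0.098],[0,0.062,0.098]], "grip": [1,1,1,1,1,1,1,1], "force": 20}}

```text
clock: 33.1
tool_pos: [0.4873, -0.0981, 0.1079]
eef_rot: [0.999, -0.051, -0.001, -0.0]
contact_force: [0.7, -0.3, 0.1]
opening: 0.006
finger_force: 0.0
```

```bash
python3 look.py 12 loop_bar,lever_grip,plate_heel
```

```text
33.1 [ 0.4873 -0.0981  0.1079] [ 0.7 -0.3  0.1] [0.01 0.01 0.03] 0.006
tool in dock [ 0.0452 -0.0002  0.1079]
wrist loop_bar [ 0.1065 -0.0031  0.0387] 0.83
wrist lever_grip [-0.0104 -0.0017  0.0971] 0.76
wrist plate_heel [0.0046 0.0006 0.0053] 0.87
scene loop_bar [ 0.0994 -0.0034  0.0373] 0.72
scene lever_grip [-0.0072 -0.0037  0.0943] 0.63
scene plate_heel [ 0.0117 -0.0009 -0.0017] 0.71
top loop_bar [ 0.1035 -0.0024  0.0366] 0.43
top plate_heel [ 0.0064  0.0013 -0.0002] 0.83
```

Call:
{"api": "jog_arm", "payload": {"turn": [[0,0,0],[0,0,0],[0,0,0],[0,0,0],[0,0,0],[0,0,0],[0,0,0],[0,0,0],[0,0,0],[0,0,0]], "translation": [[0,0.01,0],[0,0.021,0],[0,0.032,0],[0,0.042,-0.002],[0,0.052,-0.003],[0,0.063,-0.004],[0,0.073,-0.005],[0,0.083,-0.005],[0,0.093,-0.005],[0,0.093,-0.005]], "grip": [1,1,1,1,1,1,1,1,1,1]}}

```text
clock: 34.95
tool_pos: [0.4779, -0.1923, 0.1136]
eef_rot: [0.999, -0.052, -0.0, 0.001]
contact_force: [0.4, -0.4, 0.2]
opening: 0.005
finger_force: 0.0
```

```bash
python3 look.py 13 loop_bar,lever_grip,plate_heel,loop_pin,keeper
```

```text
34.95 [ 0.4779 -0.1923  0.1136] [ 0.4 -0.4  0.2] [ 0.04 -0.02  0.04] 0.005
tool in dock [-0.0495 -0.0005  0.1136]
wrist lever_grip [-0.064  -0.001   0.0926] 0.93
wrist plate_heel [-0.0003  0.0014  0.002 ] 0.83
wrist loop_pin [-0.0561  0.0012  0.0679] 0.91
wrist keeper [ 0.0752 -0.0028  0.0409] 0.76
scene loop_bar [ 0.0748 -0.0016  0.0383] 0.62
scene lever_grip [-0.0638  0.0001  0.0933] 0.76
scene plate_heel [ 0.0071 -0.0018  0.0007] 0.65
scene loop_pin [-0.0539  0.002   0.0664] 0.69
scene keeper [ 0.0729 -0.0008  0.0405] 0.74
top loop_bar [ 0.0756 -0.0027  0.0372] 0.63
top lever_grip [-0.0639  0.0023  0.0884] 0.5
top plate_heel [ 0.0026 -0.0015  0.0042] 0.68
top loop_pin [-0.057  -0.0004  0.062 ] 0.61
top keeper [ 0.0759 -0.0012  0.0445] 0.66
```

Call:
{"api": "jog_arm", "payload": {"turn": [[0,0,0],[0,0,0],[0,0,0],[0,0,0],[0,0,0],[0,0,0],[0,0,0],[0,0,0],[0,0,0]], "translation": [[0,0.008,0.004],[0,0.015,0.01],[0,0.021,0.018],[0,0.026,0.026],[0,0.03,0.0355],[0,0.0315,0.042],[0,0.0315,0.0465],[0,0.0315,0.0475],[0,0.0315,0.0475]], "grip": [1,1,1,1,1,1,1,1,1]}}

```text
clock: 36.98
tool_pos: [0.4745, -0.2223, 0.0681]
eef_rot: [0.999, -0.051, -0.0, 0.001]
contact_force: [-4.2, 0.6, 21.9]
opening: -0.002
finger_force: 11.1
```

```bash
python3 look.py 14 loop_bar,lever_grip,plate_heel,loop_pin,keeper
```

```text
36.975 [ 0.4745 -0.2223  0.0681] [-4.2  0.6 21.9] [0.16 0.83 0.05] -0.002
tool in dock [-0.0798 -0.0002  0.0681]
wrist loop_bar [-0.0669  0.0006  0.0405] 0.41
wrist lever_grip [-0.0902 -0.0004  0.0441] 0.93
wrist lever_grip [ 0.0753 -0.0007  0.0413] 0.6
wrist loop_pin [-0.0649  0.0018  0.0385] 0.71
wrist keeper [0.0728 0.0004 0.0422] 0.76
wrist keeper [0.0723 0.0032 0.008 ] 0.46
scene loop_bar [ 0.0707 -0.002   0.0369] 0.64
scene lever_grip [-0.0899 -0.003   0.0421] 0.51
scene plate_heel [ 0.0023 -0.0014  0.0005] 0.87
scene plate_heel [-0.0649 -0.0019  0.0394] 0.5
scene loop_pin [-0.0636  0.0005  0.0388] 0.53
scene keeper [ 0.0696 -0.0002  0.0434] 0.63
top loop_bar [0.0727 0.0022 0.0405] 0.47
top plate_heel [-0.004   0.0018  0.0014] 0.71
top plate_heel [-0.0667 -0.0036  0.0341] 0.56
top loop_pin [-0.0661 -0.0004  0.0356] 0.52
```

The lever is at its stop: TCP z 0.068 as computed, with 22 N pressing. Lifting off and checking that it stays.

Call:
{"api": "jog_arm", "payload": {"turn": [[0,0,0],[0,0,0],[0,0,0],[0,0,0],[0,0,0],[0,0,0],[0,0,0],[0,0,0]], "translation": [[0,0,-0.004],[0,0,-0.015],[0,0,-0.04],[0,0,-0.08],[0,0,-0.12],[0,0,-0.15],[0,0,-0.15],[0,0,-0.15]], "grip": [1,1,1,1,1,1,1,1]}}

```text
clock: 38.88
tool_pos: [0.4744, -0.2219, 0.2156]
eef_rot: [0.999, -0.051, -0.001, -0.0]
contact_force: [-0.5, -0.0, -0.2]
opening: 0.007
finger_force: 0.0
```

```bash
python3 look.py 15 loop_bar,lever_grip,plate_heel,loop_pin,keeper,plate_bar
python3 - <<'E'
from h import *
for c,ns in(('scene',['solvent','papercup','vialrack','vialbox','pipette']),('top',['remote','redcap','vialrack'])):
    for n in ns: print(n,[np.round(d['position'],3).tolist() for d in models.place_of(c,n)][:2])
E
```

```text
38.875 [ 0.4744 -0.2219  0.2156] [-0.5 -0.  -0.2] [ 0.01 -0.01  0.01] 0.007
tool in dock [-7.940e-02 -1.000e-04  2.156e-01]
wrist plate_heel [-0.0037  0.      0.0031] 0.81
wrist plate_heel [ 0.0716 -0.0012  0.0447] 0.68
wrist loop_pin [-0.0635  0.0008  0.0377] 0.84
wrist keeper [ 0.0723 -0.0026  0.0439] 0.82
wrist plate_bar [ 0.1514 -0.0025  0.0539] 0.61
scene loop_bar [ 0.0684 -0.0039  0.0359] 0.43
scene lever_grip [-0.0923 -0.0026  0.0437] 0.76
scene plate_heel [ 0.0673 -0.0012  0.0381] 0.27
scene loop_pin [-0.0642 -0.0004  0.0368] 0.71
scene keeper [0.0708 0.001  0.0432] 0.61
scene plate_bar [0.1485 0.0004 0.0495] 0.94
top loop_bar [ 0.0721 -0.0022  0.0378] 0.54
top lever_grip [-0.0896 -0.0001  0.0435] 0.76
top plate_heel [-0.0032  0.0009  0.0009] 0.76
top plate_heel [0.0713 0.0009 0.0414] 0.26
top loop_pin [-0.0664 -0.0027  0.0369] 0.76
top keeper [ 0.0736 -0.001   0.0404] 0.97
top keeper [-0.0657 -0.0019  0.0366] 0.19
top plate_bar [0.149  0.003  0.0529] 0.67
solvent [[0.77, 0.052, -0.002]]
papercup [[0.736, 0.282, 0.002]]
vialrack [[0.38, 0.038, -0.002]]
vialbox [[0.768, -0.172, -0.0]]
pipette [[0.588, 0.427, -0.004], [0.377, 0.038, -0.004]]
remote [[0.515, 0.138, 0.001]]
redcap [[0.733, -0.074, -0.0], [0.77, -0.18, 0.002]]
vialrack [[0.373, 0.034, 0.007]]
```

All in place: the lever is level, the loop bar is at the keeper and the plate bar is at x 0.150, so the heel is home. The arm is clear.

```bash
python3 -c "
from plant import r
print(r.finish_job())"
```

```text
the job is handed in; nothing more can be done
None
```

The job was handed in at about 39 s: the plate is flat and drawn home against the dock, the loop is hooked behind the keeper and the lever is fully down by my measurements, but the judge gave no verdict, and I viewed 12 pictures where the limit was 10.

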